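# Refit the drawer-release knob: set the collar's screw to the spindle flat and clamp it

### The arm

A 6-joint arm with a two-finger parallel gripper is mounted at the origin on the work surface. World frame = base frame: x ahead of the robot, y to its left, z up, the work surface at z = 0. Lengths are in m, angles in rad, forces in N, time in s.
With the tool pointing down it reaches from about 0.15 to 0.775 m from the base axis. Payload 6.1 kg.
Tool frame: the origin (TCP) lies between the finger pads, 19 mm behind the fingertips; this is the grasp point; z points along the fingers, y is the line along which they close (so a half turn about z gives the same grasp; the last joint's range is limited). The gripper opens to 85 mm and grips with 20 to 120 N. Pads are 22 mm wide; open, the fingers measure 114 mm over their backs; the gripper's body (76 mm by 85 mm) begins 54 mm behind the grasp point. The pads swing forward as they close: fully open they stand 13 mm farther back than shut.
Start: joints at [-1.263, 0.126, -0.04, 1.405, 0, 1.571], TCP at [0.159, -0.5, 0.25] pointing down, gripper open.
Joint ranges: [-2.72, 2.72], [-0.95, 1.95], [-1.27, 1.35], [-1.78, 2.02], [-1.46, 1.47], [-3.14, 3.14]. Speed limits (rad/s): [2.39, 2.39, 3.01, 3.14, 3.14, 3.14].

### API

Orientations are given as [roll, pitch, yaw] about the fixed x, y, z axes, in that order (R = Rz(yaw) Ry(pitch) Rx(roll)).
In Python, from bench import env gives the robot as it stands.
- The arm moves only by the shell command python3 -m inch 'ROWS'. ROWS is JSON, a list that holds one entry, the list of rows, each a list of 5 numbers: the finger opening in cm, from 0 to 8.54, then the shift along the tool's x, y, z in cm, then the turn about the tool's z in units of 5 degrees (1.0 is 5 degrees). In form: [[[claw, dx, dy, dz, roll], ...]]. A call has 1 to 20 rows; each row is the pose to reach, as a shift and turn from the pose commanded when the call began, along the tool's axes at that moment; what a row does not reach only later rows make up. A row lasts 1/12 s, in which the tool goes at most 41.7 mm and 7.16 degrees, less where a joint would pass 70% of its speed; a pose out of reach is approached as far as the arm can. A call with a gripper value outside its range is refused whole. The fingers move at their own pace and stop on an object; the grip force is fixed at half the most. Time passes only in rows, so rows that repeat a pose let the fingers close. It gives the time, the measured TCP pose, the force, the opening and the grip force at its end, in the units of the state.
- env.get_obs(): the state, without advancing time (a new reading comes with each control period).
- env.camera(name): name is "scene" or "top" or "wrist"; returns the picture (420x560x3 uint8, red, green, blue); there is no depth.
- env.get_calibration(name): a dict with "fx", "fy", "cx", "cy" (pixels), "distortion" ([k1, k2, p1, p2, k3] as OpenCV has them; the pictures are not rectified), "rvec" (rotation vector, rad) and "tvec" (3), from world to camera coordinates, as OpenCV has them. Camera axes: x right, y down, z forward; pixel columns grow to the right and rows downward; lengths in m; the calibration is good to about 2 mm. A picture is of the moment at which its call begins: read the wrist's pose just before it. get_calibration takes no time and is no camera call; for the wrist camera it gives the pose at the moment of the call.
- env.close_job(): hands the job in; it is judged then, once.
The state is a dict: "clock": time; "q": joint angles; "qd": joint speeds; "joint_torque": joint torques, N m; "ee_pos": TCP position; "eef_rot": TCP orientation; "force": force on the tool from outside, world axes, zero at the start; "moment": the same for the moment, N m; "gripper_width": finger opening in m; "finger_force": force on a finger pad.
Only numpy, scipy, OpenCV 4.12 (cv2) and the standard library are available. Lean on these libraries where they do the work, as an engineer would, in place of code of your own. Each camera call takes 0.05 s, during which the arm holds its last target. There are 200 camera calls.

### The job

Move the grey drawer-release box from the thali into the open cradle screwed to the counter, upright and flat on its floor (either way round), and let go of it. Then turn the oblong collar on its spindle until the clamping screw squarely faces the spindle's flat, and only then tighten the screw by swinging its lever clockwise (as seen looking in along the screw at the spindle) fully down to its stop. Leave the collar facing the flat, and do not shift or tip the thali, glasses, sugar pot or jug.

Things in the scene. Friction and masses are not known exactly. Their poses are not given: they have to be found in the camera images.
- release_box: Loose, 0.6-1.0 kg: grey box 120 (x) x 56 (y) x 30 mm high, steel spindle 26 mm across upright at its centre, top 78 mm above the underside. One side of the spindle is cut to a flat, 6 mm off the axis, facing box +x (a short end), seen from above. Origin: centre of underside, z up. Starts upright on the thali. Outside the cradle it turns along with the collar; it may be carried by it.
- collar (a joint): Collar angle about the spindle, rad, + anticlockwise from above; 0 and 6.283 both = screw faces the flat (collar x along box x). Starts 1.0 to 5.28, range -0.6 to 6.9, held by 0.35 N m friction. Aluminium bar 88 (x) x 44 (y) x 28 mm, centred on the spindle, 33 to 61 mm above the box's underside; grip its flat parallel long sides, 44 mm apart. The screw and its lever are at its +x end.
- collar_grip (a point): Point on the spindle axis in the collar, 58 mm above the box's underside: a good TCP height for gripping the collar's long sides from above. Axes are the collar's: x towards the screw and lever, y across the 44 mm width, z up.
- lever (a joint): Clamping lever angle about the screw, rad. 0: straight up; grows (tightens) as its free end tips to the collar's +y side, clockwise seen from outside along the screw; 1.45 is the stop, fully tight, nearly level. Starts -0.5 to 0.1; 0.1 N m friction, stays where left. Screw axis: along collar x, 47 mm above the box's underside. Lever at 67 mm from the spindle axis (hub 59 to 75 mm).
- lever_hold (a point): Centre of the black plastic ball, 26 mm across, at the lever's free end, 58 mm from the screw axis; the lever is a steel rod 12 mm across. Pinched along the screw's direction the ball pivots between the finger pads. Axes: x along the screw outwards, z along the lever to its free end.
- cradle: Aluminium open-topped tray fixed to the counter, 138 (x) x 74 (y) mm outside, 126 x 62 mm inside, floor 6 mm thick, walls reaching 22 mm above the counter, with a 4 mm thick screw ear at each short end. Origin: centre of the underside, on the counter; x along the long side.
- thali: Loose round steel plate, 288 mm across the rim, rim 16 mm high, floor 4 mm thick, with two raised rings (katori slots, 84 mm across, 6 mm high) at x = 64, y = +-52 mm from its origin, which is the centre of the underside. The release box stands on the other half.
- glass_b: Steel glass standing in a katori slot of the thali, 68 mm across the rim, 95 mm high; origin at the centre of its underside. Leave alone.
- glass_a: Steel glass, 68 mm across, 95 mm high, standing beside one long side of the cradle; origin at the centre of its underside. Leave alone.
- sugar_pot: White ceramic sugar pot, 82 mm across, 100 mm high, beside the other long side of the cradle; origin at the centre of its underside. Leave alone.
- jug: Slim white ceramic jug with a yellow plastic lid, 68 mm across, 196 mm high, standing between thali and cradle; origin at the centre of its underside. Leave alone.
Not all that is in view belongs to the job. What is shaped like the release_box but purple is not meant.

How it is judged:
On the way, in this order (a step that is already met when the one before it is completed fails the run):
1. the release box lies flat in the cradle and has been let go (horizontal distance between release_box and cradle below 0.008 m and z of release_box in the frame of cradle below 0.01 m and angle between the x axis of release_box and the x axis of cradle, either way round below 0.12 rad and angle between release_box's own z axis and vertical below 0.06 rad and contact force between the fingers and release_box below 0.2 N), for 0.2 s.
2. the collar is turned so that its screw faces the spindle's flat, the lever still loose (z of release_box in the frame of cradle below 0.012 m and value of joint lever below 0.6 rad and (value of joint collar between -0.12 and 0.12 rad or value of joint collar between 6.163 and 6.403 rad)), for 0.1 s.
3. the lever is swung down to its stop (value of joint lever above 1.3 rad), for 0.1 s.
At the end, for the whole second after the job is handed in: The release box rests flat in the cradle (within 8 mm of its centre, underside under 10 mm above the counter, long sides parallel within 0.12 rad, tilt under 0.06 rad, at rest), the collar's screw faces the flat within 0.12 rad, and the lever is past 1.3 rad (stop at 1.45) (horizontal distance between release_box and cradle below 0.008 m and z of release_box in the frame of cradle below 0.01 m and angle between the x axis of release_box and the x axis of cradle, either way round below 0.12 rad and angle between release_box's own z axis and vertical below 0.06 rad and linear speed of release_box below 0.02 m/s and value of joint lever above 1.3 rad and (value of joint collar between -0.12 and 0.12 rad or value of joint collar between 6.163 and 6.403 rad)); the robot touches nothing.
It fails at once if the lever is swung down while the screw does not face the flat (more than 0.25 rad off) (value of joint lever above 0.7 rad and value of joint collar between 0.25 and 6.033 rad).
It fails at once if the thali is shifted more than 40 mm or tipped (distance of thali from where it was at the start of the episode above 0.04 m or angle between thali's own z axis and vertical above 0.2 rad).
It fails at once if a glass, the sugar pot or the jug is shifted more than 25 mm or tipped (distance of any of glass_a, glass_b, sugar_pot, jug from where it was at the start of the episode above 0.025 m or angle between any of glass_a, glass_b, sugar_pot, jug's own z axis and vertical above 0.3 rad).
It also fails if it takes over 72 s, if anything falls off the work surface, if the arm or the gripper's body presses on something with over 40 N, if the wrist force passes 120 N, or if a joint passes its speed limit or range.

## Working session

There is one attempt and no reset: what is moved stays moved. The work goes in short steps, Python scripts to look and compute and a shell command to move; the robot and the scene stay as the last step left them, time stands still between calls to the robot, and variables do not carry over. Pictures are saved under pics/ and viewed, at most 10 in all, crops included, and the job is handed in when it is done.

```bash
ls; mkdir -p pics; python3 - <<'E'
from bench import env
import cv2,numpy as np
o=env.get_obs();print(o['clock'],o['ee_pos'],o['eef_rot'],o['gripper_width'])
for n in('scene','top'):
    im=env.camera(n);cv2.imwrite(f'pics/{n}0.png',im[:,:,::-1]);c=env.get_calibration(n);print(n,{k:np.round(v,4).tolist() for k,v in c.items()})
E
```

```text
pics
0.0 [ 0.15894341 -0.49999638  0.2492315 ] [-3.14006251e+00 -7.74052574e-06  3.07761158e-01] 0.08566419455856594
scene {'fx': 451.6132, 'fy': 451.6132, 'cx': 272.285, 'cy': 208.5141, 'distortion': [0.0012, 0.0, 0.0, 0.0, 0.0], 'rvec': [1.4999, 1.7632, -0.9758], 'tvec': [-0.0364, -0.1562, 1.725]}
top {'fx': 500.3981, 'fy': 500.3981, 'cx': 280.0207, 'cy': 206.4768, 'distortion': [-0.1214, 0.0, 0.0, 0.0, 0.0], 'rvec': [2.1903, -2.1241, 0.1665], 'tvec': [0.0864, 0.4599, 1.7714]}
```

View pics/top0.png

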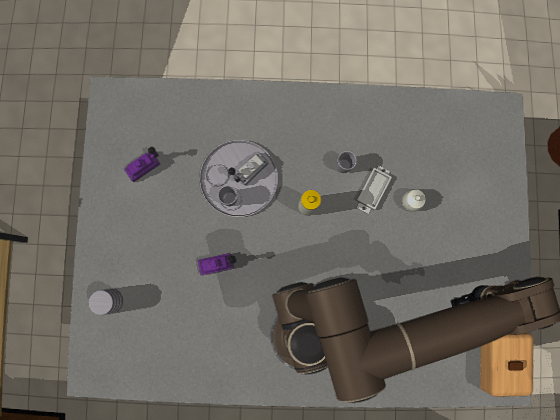

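View pics/scene0.png

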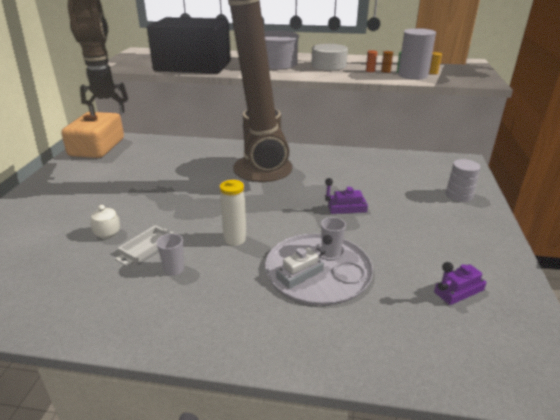

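The top view shows the thali at (240,178), the grey box on it at about (250,167), the cradle at (376,190), jug at (311,200), glass_a at (346,160), sugar pot at (414,200), and glass_b at (228,197). In the scene view the box is at (301,266) and the cradle at (145,245).
Candidates for the release box: the grey one on the thali at top (250,167), purple ones at (142,165) and (215,264), and the wooden box at (507,365). I choose the grey one on the thali and will check it in a close crop.

```bash
cat > h.py <<'E'
import cv2,numpy as np
from bench import env
def ray(c,p):
    K=np.array([[c['fx'],0,c['cx']],[0,c['fy'],c['cy']],[0,0,1]]);R=cv2.Rodrigues(np.array(c['rvec'],float))[0]
    u=cv2.undistortPoints(np.array([[p]],float),K,np.array(c['distortion'],float))[0,0]
    return -R.T@np.array(c['tvec'],float),R.T@np.array([*u,1.])
def onz(c,p,z):
    o,d=ray(c,p);return o+d*(z-o[2])/d[2]
def cross(c1,p1,c2,p2):
    (a,d),(b,e)=ray(c1,p1),ray(c2,p2)
    s=np.linalg.lstsq(np.c_[d,-e],b-a,rcond=None)[0];P,Q=a+s[0]*d,b+s[1]*e
    return (P+Q)/2,np.linalg.norm(P-Q)
def proj(c,P):
    K=np.array([[c['fx'],0,c['cx']],[0,c['fy'],c['cy']],[0,0,1]])
    return cv2.projectPoints(np.array(P,float).reshape(-1,1,3),np.array(c['rvec'],float),np.array(c['tvec'],float),K,np.array(c['distortion'],float))[0][:,0]
E
python3 - <<'E'
from h import *
c=env.get_calibration('top')
for n,p,z in [('thali',(240,178),.01),('box',(250,167),.06),('cradle',(376,190),.02),('jug',(311,200),.19),('glassa',(346,160),.09),('glassb',(228,197),.1),('sugar',(414,200),.09)]: print(n,onz(c,p,z).round(3))
im=cv2.imread('pics/top0.png')
a=cv2.resize(im[130:225,195:290],None,fx=6,fy=6,interpolation=cv2.INTER_CUBIC)
cv2.imwrite('pics/c1.png',a)
E
```

```text
thali [0.561 0.25  0.01 ]
box [0.592 0.213 0.06 ]
cradle [ 0.531 -0.25   0.02 ]
jug [0.46  0.001 0.19 ]
glassa [ 0.623 -0.128  0.09 ]
glassb [0.475 0.283 0.1  ]
sugar [ 0.487 -0.372  0.09 ]
```

View pics/c1.png

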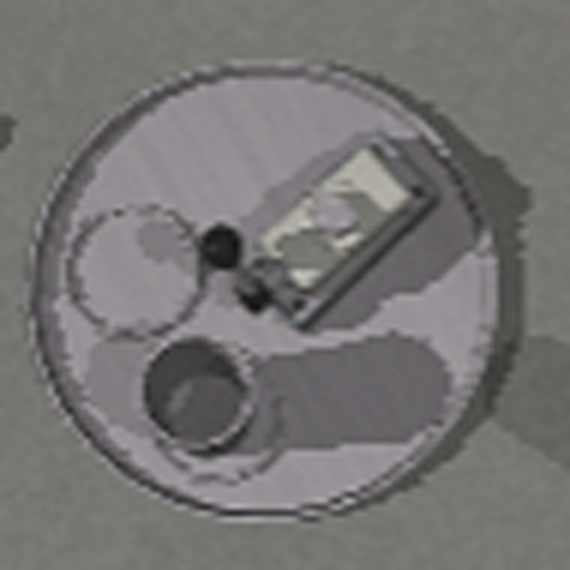

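The crop confirms the grey box with its light collar. The lever hub and black ball are at its lower-left end (ball about crop (222,245), hub about (258,293)), and the collar is roughly parallel to the box. Next I will look at the cradle and then the box with the wrist camera.

```bash
cat >> h.py <<'E'
from scipy.spatial.transform import Rotation as Ro
def go(P,yaw):
    o=env.get_obs();R=Ro.from_euler('xyz',o['eef_rot']);d=R.inv().apply(np.array(P)-o['ee_pos'])
    dy=(yaw-o['eef_rot'][2]+np.pi)%(2*np.pi)-np.pi
    print('dx,dy,dz cm',(d*100).round(2),'roll',round(-np.degrees(dy)/5,2),'q6',o['q'].round(3),'rows',round(np.linalg.norm(d)/.0417,1))
def wcam():
    o=env.get_obs();c=env.get_calibration('wrist');im=env.camera('wrist')[:,:,::-1].copy();return im,c,o
E
python3 - <<'E'
from h import *
c=env.get_calibration('wrist');o,d=ray(c,(280,210));e=env.get_obs()
R=Ro.from_euler('xyz',e['eef_rot']);print('cam in tool',R.inv().apply(o-e['ee_pos']).round(3),'dir',R.inv().apply(d).round(3),'xdir',R.inv().apply(cv2.Rodrigues(c['rvec'])[0][0]).round(2),c['fx'])
go((.50,-.25,.30),0)
E
```

```text
cam in tool [ 0.08  -0.002 -0.126] dir [-0.306 -0.002  0.952] xdir [0. 1. 0.] 315.18508628726454
dx,dy,dz cm [ 40.08 -13.5   -5.05] roll 3.53 q6 [-1.263  0.126 -0.041  1.405  0.     1.571] rows 10.2
```

```bash
python3 -m inch '[[[8.5,40,-13.5,-5,3.5],[8.5,40,-13.5,-5,3.5],[8.5,40,-13.5,-5,3.5],[8.5,40,-13.5,-5,3.5],[8.5,40,-13.5,-5,3.5],[8.5,40,-13.5,-5,3.5],[8.5,40,-13.5,-5,3.5],[8.5,40,-13.5,-5,3.5],[8.5,40,-13.5,-5,3.5],[8.5,40,-13.5,-5,3.5],[8.5,40,-13.5,-5,3.5],[8.5,40,-13.5,-5,3.5],[8.5,40,-13.5,-5,3.5],[8.5,40,-13.5,-5,3.5]]]'
python3 - <<'E'
from h import *
import pickle
w=wcam();cv2.imwrite('pics/w1.png',w[0]);pickle.dump(w,open('w1.pkl','wb'))
go((.52,.19,.32),-0.3)
E
```

```text
clock: 1.27
ee_pos: [0.4987, -0.2507, 0.2995]
eef_rot: [-3.141, 0.001, 0.002]
force: [0.1, 0.2, 0.8]
gripper_width: 0.085
finger_force: 0.0
dx,dy,dz cm [  2.21 -44.1   -2.02] roll 3.45 q6 [-0.466  0.197  0.154  1.528 -0.     2.674] rows 10.6
```

View pics/w1.png

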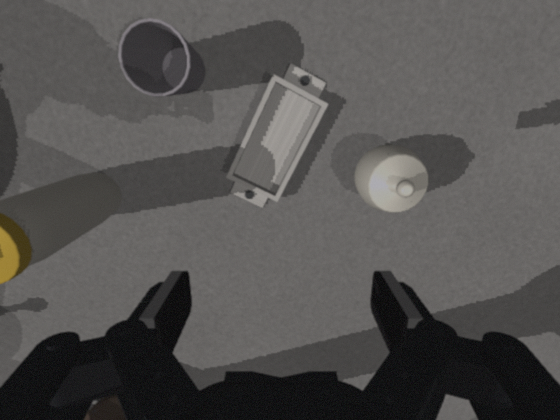

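The wrist view shows the cradle with rim corners at about (275,75), (327,101), (275,200), (228,178). glass_a is at (155,55), the sugar pot at (392,180) and the jug lid at (5,250).

```bash
python3 -m inch '[[[8.5,9,-46,0,-26.8],[8.5,9,-46,0,-26.8],[8.5,9,-46,0,-26.8],[8.5,9,-46,0,-26.8],[8.5,9,-46,0,-26.8],[8.5,9,-46,0,-26.8],[8.5,9,-46,0,-26.8],[8.5,9,-46,0,-26.8],[8.5,9,-46,0,-26.8],[8.5,9,-46,0,-26.8],[8.5,9,-46,0,-26.8],[8.5,9,-46,0,-26.8],[8.5,9,-46,0,-26.8],[8.5,9,-46,0,-26.8],[8.5,9,-46,0,-26.8],[8.5,9,-46,0,-26.8],[8.5,9,-46,0,-26.8],[8.5,9,-46,0,-26.8],[8.5,9,-46,0,-26.8],[8.5,9,-46,0,-26.8]]]'
python3 - <<'E'
from h import *
import pickle
w=wcam();pickle.dump(w,open('w2.pkl','wb'))
cv2.imwrite('pics/w2.png',cv2.resize(w[0][60:330,120:480],None,fx=2.2,fy=2.2,interpolation=cv2.INTER_CUBIC))
E
```

```text
clock: 2.98
ee_pos: [0.5883, 0.2079, 0.3002]
eef_rot: [-3.141, 0.0, 2.341]
force: [-0.4, 0.3, 0.0]
gripper_width: 0.085
finger_force: 0.0
```

View pics/w2.png

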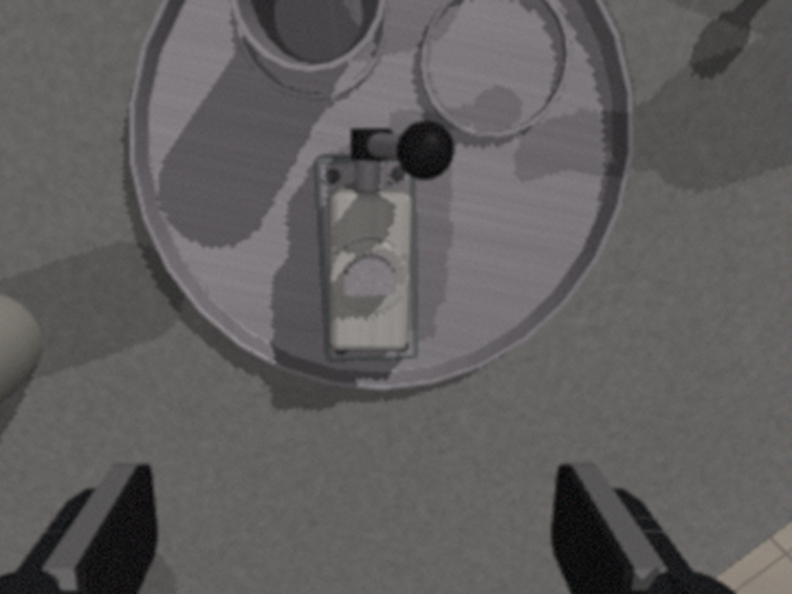

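The crop shows the thali with the box, and the collar nearly aligned with the image's vertical axis (crop x 330–410, y 190–350). The screw and lever are at the top, the ball leans right at (425,150), and the spindle top is at (370,283).

```bash
cat >> h.py <<'E'
import pickle
def collar(im,near,r=80):
    b=im.astype(int);m=((b[:,:,2]-b[:,:,0]>4)&(b[:,:,2]>60)).astype(np.uint8)
    x,y=map(int,near);z=np.zeros_like(m);z[max(0,y-r):y+r,max(0,x-r):x+r]=1;m*=z
    m=cv2.morphologyEx(m,cv2.MORPH_CLOSE,np.ones((15,15)))
    m=cv2.morphologyEx(m,cv2.MORPH_OPEN,np.ones((5,5)))
    c=max(cv2.findContours(m,0,2)[0],key=cv2.contourArea);return c
E
python3 - <<'E'
from h import *
im,c,o=pickle.load(open('w2.pkl','rb'))
print('px col',im[200,288],im[150,288],im[183,330])
k=collar(im,(288,183));r=cv2.minAreaRect(k);bx=cv2.boxPoints(r);print(r)
P=np.array([onz(c,p,.065) for p in bx]);print(P.round(4),'centre',P.mean(0).round(4),'sides',np.linalg.norm(P-np.roll(P,1,0),axis=1).round(4))
# cradle w1
im,c,o=pickle.load(open('w1.pkl','rb'))
g=im.astype(int);print('cr',im[140,260],im[90,300],im[140,340],im[130,220])
P=np.array([onz(c,p,.022) for p in [(275,75),(327,101),(275,200),(228,178)]]);print(P.round(4),np.linalg.norm(P-np.roll(P,1,0),axis=1).round(4))
go((.590,.208,.2),2.34)
E
```

```text
px col [92 94 96] [88 90 92] [120 116 120]
((287.4830627441406, 238.2971649169922), (159.58767700195312, 48.66904830932617), 0.748921811580658)
[[0.5939 0.0693 0.065 ]
 [0.5524 0.1199 0.065 ]
 [0.6926 0.2523 0.065 ]
 [0.7417 0.2087 0.065 ]] centre [0.6452 0.1625 0.065 ] sides [0.2031 0.0654 0.1928 0.0657]
cr [ 99 101 105] [148 151 154] [92 94 97] [105 108 109]
[[ 0.6148 -0.242   0.022 ]
 [ 0.586  -0.3048  0.022 ]
 [ 0.4614 -0.2416  0.022 ]
 [ 0.491  -0.1805  0.022 ]] [0.1382 0.069  0.1397 0.0679]
dx,dy,dz cm [-0.13  0.12 10.01] roll -0.03 q6 [ 0.34   0.331  0.33   1.569 -0.     1.145] rows 2.4
```

```bash
python3 -m inch '[[[8.5,3,0,10,0],[8.5,3,0,10,0],[8.5,3,0,10,0],[8.5,3,0,10,0],[8.5,3,0,10,0]]]'
python3 - <<'E'
from h import *
im,c,o=pickle.load(open('w2.pkl','rb'))
g=cv2.cvtColor(im,cv2.COLOR_BGR2GRAY)
px=np.array([(331,192),(410,192),(408,349),(331,349)],np.float32)/2.2+np.float32([120,60])
def ref(g,p,w): 
    p=p.astype(np.float32).reshape(-1,1,2).copy();return cv2.cornerSubPix(g,p,(w,w),(-1,-1),(3,40,.01))[:,0]
r=ref(g,px,4);print(r-px)
P=np.array([onz(c,p,.065) for p in px]);print(P.mean(0).round(4),'sides',np.linalg.norm(P-np.roll(P,1,0),axis=1).round(4))
w=wcam();pickle.dump(w,open('w3.pkl','wb'));im2,c2,o2=w;print(o2['ee_pos'])
g2=cv2.cvtColor(im2,cv2.COLOR_BGR2GRAY);q=proj(c2,P);q2=ref(g2,q,6);print(q.round(),(q2-q).round(1))
for a,b in zip(px,q2):print(cross(c,a,c2,b))
x0,y0=(q.mean(0)-[110,110]).astype(int).clip(0)
print(x0,y0);cv2.imwrite('pics/w3.png',cv2.resize(im2[y0:y0+250,x0:x0+250],None,fx=2.4,fy=2.4,interpolation=cv2.INTER_CUBIC))
E
```

```text
clock: 3.45
ee_pos: [0.5667, 0.2304, 0.1996]
eef_rot: [-3.14, -0.001, 2.339]
force: [0.2, -1.0, 1.0]
gripper_width: 0.0847
finger_force: 0.0
[[ 1.1912842  -0.93281555]
 [ 0.0546875   1.9824371 ]
 [ 0.          0.        ]
 [ 1.1880493  -0.9784088 ]]
[0.597  0.2125 0.065 ] sides [0.0855 0.0406 0.0855 0.0425]
[0.56674152 0.23043585 0.1996413 ]
[[267. 198.]
 [315. 198.]
 [313. 285.]
 [268. 285.]] [[-1.4  2.9]
 [-0.2 -0.7]
 [ 1.4 -2.9]
 [ 0.8 -1.6]]
(array([0.55131278, 0.23032637, 0.08071179]), np.float64(0.000977339853576892))
(array([0.58222899, 0.25712285, 0.06108591]), np.float64(5.242141043839328e-05))
(array([0.64616605, 0.19500952, 0.05304231]), np.float64(0.001645954801538978))
(array([0.61327738, 0.16542791, 0.05820088]), np.float64(0.0006746099567966252))
180 131
```

View pics/w3.png

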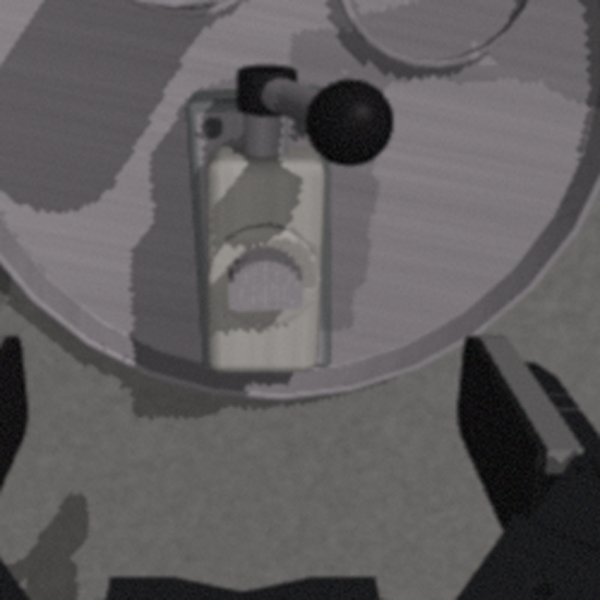

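This closer crop shows the flat on the spindle, its edge at crop (228–303, 310), facing down and away from the screw, so the collar is near π. Collar corners are (210,153), (328,155), (321,369), (211,369), the ball is at (350,122) and the spindle centre is near (265,275).

```bash
python3 - <<'E'
from h import *
_,c,o=pickle.load(open('w2.pkl','rb'));_,c2,o2=pickle.load(open('w3.pkl','rb'))
px=np.array([(331,192),(410,192),(408,349),(331,349),(425,150)])/2.2+[120,60]
q=np.array([(210,153),(328,155),(321,369),(211,369),(350,122)])/2.4+[180,131]
for a,b in zip(px,q):X,e=cross(c,a,c2,b);print(X.round(4),round(e,4))
P=np.array([onz(c2,p,.065) for p in q[:4]]);print(P.mean(0).round(4),np.linalg.norm(P-np.roll(P,1,0),axis=1).round(4))
d=P[0]+P[1]-P[2]-P[3];y=np.arctan2(d[1],d[0]);print('collar yaw',y)
# box top edges z=.034: left edge, right edge
for a,b in [((190,100),(208,370)),]:
  A,B=[onz(c2,np.array(t)/2.4+[180,131],.034) for t in(a,b)];print('box edge',np.arctan2(*(A-B)[1::-1]))
C=P.mean(0);R=Ro.from_euler('z',y).as_matrix()
go((C[0],C[1],.062),y);go((C[0],C[1],.10),y)
E
```

```text
[0.5537 0.227  0.0465] 0.0
[0.5837 0.2579 0.0548] 0.0021
[0.643  0.1966 0.0626] 0.0009
[0.6122 0.1663 0.0621] 0.0001
[0.5676 0.276  0.1062] 0.0002
[0.5964 0.2141 0.065 ] [0.0876 0.042  0.0868 0.0431]
collar yaw 2.3374397193805008
box edge 2.3845271020366714
dx,dy,dz cm [-3.17  0.88 13.94] roll 0.02 q6 [ 0.386  0.296  0.066  1.339 -0.     1.189] rows 3.4
dx,dy,dz cm [-3.17  0.89 10.14] roll 0.02 q6 [ 0.386  0.296  0.066  1.339 -0.     1.189] rows 2.6
```

```bash
python3 -m inch '[[[8.5,-3.2,0.9,5,0],[8.5,-3.2,0.9,5,0],[8.5,-3.2,0.9,8,0],[8.5,-3.2,0.9,11,0],[8.5,-3.2,0.9,13.9,0],[8.5,-3.2,0.9,13.9,0],[8.5,-3.2,0.9,13.9,0],[6,-3.2,0.9,13.9,0],[5,-3.2,0.9,13.9,0],[4,-3.2,0.9,13.9,0],[3.5,-3.2,0.9,13.9,0],[3.5,-3.2,0.9,13.9,0],[3.5,-3.2,0.9,13.9,0],[3.5,-3.2,0.9,13.9,0]]]'

```

```text
clock: 4.67
ee_pos: [0.5966, 0.2142, 0.0636]
eef_rot: [3.14, 0.002, 2.341]
force: [-2.9, -3.6, 8.3]
gripper_width: 0.0429
finger_force: 61.1
```

```bash
python3 -m inch '[[[3.5,0,0,-1,0],[3.5,0,0,-3,0],[3.5,0,0,-6,0],[3.5,0,0,-10,0],[3.5,0,0,-14,0],[3.5,0,0,-18,0],[3.5,0,0,-22,0],[3.5,0,0,-25,0],[3.5,0,0,-25,0],[3.5,0,0,-25,0]]]'
python3 - <<'E'
from h import *
go((.538,-.242,.30),2.63)
E
```

```text
clock: 5.5
ee_pos: [0.5966, 0.2149, 0.3122]
eef_rot: [3.139, 0.001, 2.341]
force: [-0.1, 0.3, -9.4]
gripper_width: 0.0424
finger_force: 64.1
dx,dy,dz cm [-28.7  -36.04   1.15] roll -3.31 q6 [0.346 0.355 0.39  1.603 0.    1.146] rows 11.1
```

```bash
python3 -m inch '[[[3.5,-1,-1.2,0,0],[3.5,-3,-3.6,0,-0.5],[3.5,-5,-6.2,0,-1],[3.5,-7.2,-9,0,-1.5],[3.5,-9.6,-12,0,-2],[3.5,-12,-15,0,-2.5],[3.5,-14.4,-18,0,-3],[3.5,-16.8,-21,0,-3.3],[3.5,-19.2,-24,0,-3.3],[3.5,-21.6,-27,0,-3.3],[3.5,-24,-30,0,-3.3],[3.5,-26,-32.6,0,-3.3],[3.5,-27.5,-34.6,0,-3.3],[3.5,-28.3,-35.6,0,-3.3],[3.5,-28.7,-36,0,-3.3],[3.5,-28.7,-36,0,-3.3],[3.5,-28.7,-36,0,-3.3]]]'
python3 - <<'E'
from h import *
w=wcam();pickle.dump(w,open('w4.pkl','wb'));cv2.imwrite('pics/w4.png',cv2.resize(w[0],(784,588),interpolation=cv2.INTER_CUBIC))
E
```

```text
clock: 6.92
ee_pos: [0.5373, -0.2413, 0.3096]
eef_rot: [3.141, -0.003, 2.629]
force: [-0.3, 0.6, -8.8]
gripper_width: 0.0427
finger_force: 64.2
```

View pics/w4.png

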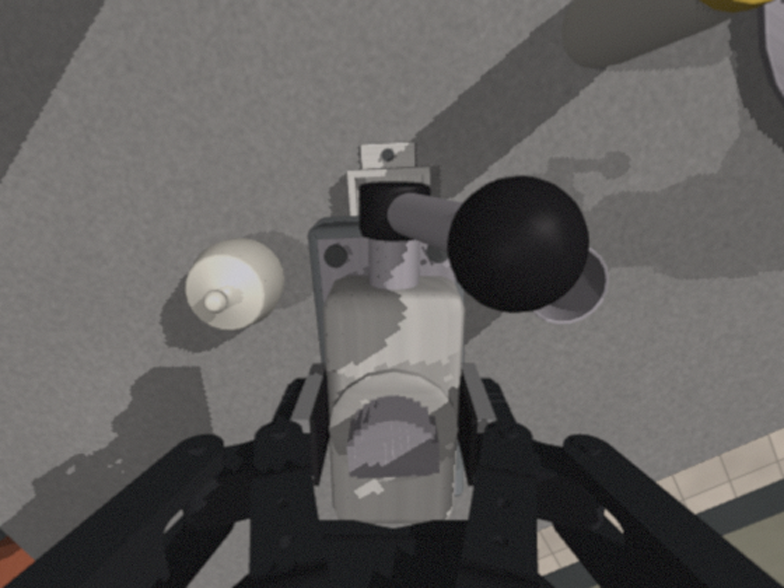

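The view shows the box held by the collar, with its left top edge from about (309,240) to (316,510) and the spindle flat's edge at (349,477)–(438,474). The cradle is underneath with its near ear hole at (388,155), glass_a at (565,280) and the sugar pot at (235,283).

```bash
python3 - <<'E'
from h import *
def hole(im,p,r=6):
    g=cv2.resize(cv2.cvtColor(im,cv2.COLOR_BGR2GRAY)[p[1]-r:p[1]+r+1,p[0]-r:p[0]+r+1],None,fx=1,fy=1).astype(float)
    w=np.clip(75-g,0,None);n,l,s,ct=cv2.connectedComponentsWithStats((w>0).astype(np.uint8));print(s[1:,4],ct[1:].round(1).tolist(),g.min(),g.max())
    k=1+np.argmin(np.linalg.norm(ct[1:]-r,axis=1));yy,xx=np.nonzero(l==k);ww=w[yy,xx];return np.array([p[0]-r+(xx*ww).sum()/ww.sum(),p[1]-r+(yy*ww).sum()/ww.sum()])
i1,c1,o1=pickle.load(open('w1.pkl','rb'));i4,c4,o4=pickle.load(open('w4.pkl','rb'))
a=hole(i1,(305,80));b=hole(i1,(249,194));h=hole(i4,(277,111));print(a,b,h)
A,B,H=onz(c1,a,.004),onz(c1,b,.004),onz(c4,h,.004);M=(A+B)/2
print(A,B,H,'mid',M,'sep',np.linalg.norm(A-B),'yaw',np.arctan2(*(A-B)[1::-1])+np.pi,'height',cross(c1,b,c4,h))
f=lambda p,z:onz(c4,np.array(p)/1.4,z)
e=f((309,240),.28)-f((316,510),.28);print('box edge yaw',np.arctan2(e[1],e[0]),np.linalg.norm(e))
L,Rr=f((316,515),.28),f((472,517),.28);print('box back end width',np.linalg.norm(L-Rr),'normal yaw',np.arctan2(*(L-Rr)[1::-1])+np.pi/2)
L,Rr=f((349,477),.328),f((438,474),.328);print('flat len',np.linalg.norm(L-Rr),np.arctan2(*(L-Rr)[1::-1])+np.pi/2)
for n,p in (('corner',(309,228)),('bl',(316,515)),('br',(472,517))):
  X=f(p,.28);print(n,Ro.from_euler('xyz',o4['eef_rot']).inv().apply(X-o4['ee_pos']).round(4))
E
```

```text
[70] [[5.3, 6.6]] 42.0 155.0
[53] [[6.0, 5.6]] 41.0 151.0
[41] [[5.9, 5.6]] 55.0 180.0
[304.04408163  81.06367347] [248.88991889 193.33256083] [277.33333333 111.5125448 ]
[ 0.60960055 -0.27767048  0.004     ] [ 0.46570138 -0.2052502   0.004     ] [ 0.46733541 -0.20551717  0.004     ] mid [ 0.53765096 -0.24146034  0.004     ] sep 0.16109521552463768 yaw 2.6753316719352234 height (array([ 0.46725331, -0.20564141,  0.00952946]), np.float64(0.0004002933501555517))
box edge yaw 2.5970009798842586 0.11997222096088538
box back end width 0.06902235349587936 normal yaw -0.5285239843486025
flat len 0.02631215285254495 -0.47150625101854304
corner [ 0.0558 -0.0287  0.0297]
bl [-0.0711 -0.0329  0.0294]
br [-0.0722  0.0361  0.0294]
```

```bash
python3 - <<'E'
from h import *
i4,c4,o4=pickle.load(open('w4.pkl','rb'));g=cv2.GaussianBlur(cv2.cvtColor(i4,cv2.COLOR_BGR2GRAY),(3,3),0).astype(float)
T=Ro.from_euler('xyz',o4['eef_rot'])
tl=lambda p,z:T.inv().apply(onz(c4,p,z)-o4['ee_pos'])*1000
pts=[]
for y in range(176,256,4):
    s=np.diff(g[y,212:240]);x=212+np.argmin(s)+.5;pts.append(tl((x,y),.28));print(y,x,s.min(),end='; ')
pts=np.array(pts);print();print(pts[:,:2].round(1).tolist())
for x in (258,270,285,300): # back of flat, collar front
    col=g[:,x];a=np.diff(col[325:350]);b=np.diff(col[185:215]);k=325+np.argmax(abs(a))+.5;m=185+np.argmax(abs(b))+.5
    print(x,'flat',k,tl((x,k),.328).round(1),'collar front',m,tl((x,m),.311).round(1))
go((.5377,-.2415,.30),2.6755)
E
```

```text
176 234.5 -14.0; 180 231.5 -19.0; 184 230.5 -18.0; 188 232.5 -14.0; 192 221.5 -12.0; 196 221.5 -9.0; 200 222.5 -12.0; 204 222.5 -10.0; 208 223.5 -13.0; 212 223.5 -16.0; 216 224.5 -17.0; 220 224.5 -16.0; 224 225.5 -15.0; 228 225.5 -17.0; 232 226.5 -14.0; 236 226.5 -18.0; 240 226.5 -13.0; 244 227.5 -16.0; 248 227.5 -16.0; 252 228.5 -16.0; 
[[49.3, -22.1], [47.2, -23.7], [45.2, -24.3], [43.1, -23.4], [41.0, -29.1], [38.9, -29.2], [36.8, -28.8], [34.6, -29.0], [32.5, -28.6], [30.3, -28.7], [28.1, -28.3], [25.9, -28.4], [23.7, -28.0], [21.4, -28.1], [19.1, -27.7], [16.9, -27.8], [14.6, -28.0], [12.2, -27.5], [9.9, -27.7], [7.5, -27.2]]
258 flat 346.5 [-12.9  -8.4 -18.5] collar front 195.5 [47.6 -8.3 -1.3]
270 flat 341.5 [-10.4  -3.4 -18.5] collar front 205.5 [43.3 -3.4 -1.3]
285 flat 325.5 [ -2.5   2.8 -18.4] collar front 188.5 [50.5  2.7 -1.3]
300 flat 339.5 [ -9.4   9.  -18.4] collar front 188.5 [50.5  8.8 -1.3]
dx,dy,dz cm [-0.04 -0.04  1.01] roll -0.52 q6 [-4.22e-01  2.63e-01  2.61e-01  1.57e+00  1.00e-03  9.00e-02] rows 0.2
```

```bash
python3 -m inch '[[[3.5,-0.1,0,3,0],[3.5,-0.1,0,6,0],[3.5,-0.1,0,9,0],[3.5,-0.1,0,12,0],[3.5,-0.1,0,15,0],[3.5,-0.1,0,17,0],[3.5,-0.1,0,19,0],[3.5,-0.1,0,20.5,0],[3.5,-0.1,0,21,0],[3.5,-0.1,0,21,0],[3.5,-0.1,0,21,0]]]'
python3 - <<'E'
from h import *
w=wcam();pickle.dump(w,open('w5.pkl','wb'));im=w[0][80:400,150:420]
cv2.imwrite('pics/w5.png',cv2.resize(cv2.convertScaleAbs(im,alpha=1.4),None,fx=1.85,fy=1.85,interpolation=cv2.INTER_CUBIC))
E
```

```text
clock: 7.88
ee_pos: [0.5389, -0.2418, 0.1016]
eef_rot: [3.141, 0.0, 2.63]
force: [-0.3, -0.0, -6.8]
gripper_width: 0.0429
finger_force: 64.1
```

View pics/w5.png

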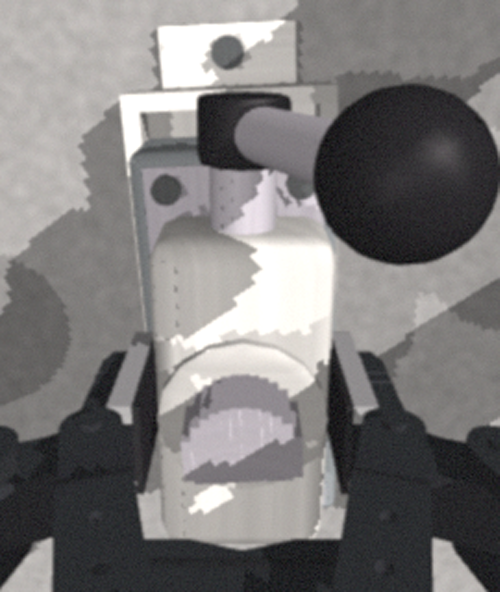

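The view shows the box above the cradle, with the box's left front top corner at about (133,148). The cradle's outer rim corners are (121,95) and (336,85), the ear hole is at (228,52), and the inner left corner is near (145,113).

```bash
python3 - <<'E'
from h import *
im,c,o=pickle.load(open('w5.pkl','rb'));T=Ro.from_euler('xyz',o['eef_rot'])
f=lambda p,z:T.inv().apply(onz(c,np.array(p)/1.85+[150,80],z)-o['ee_pos'])*1000
for n,p,z in [('outL',(121,95),.022),('outR',(336,85),.022),('hole',(228,52),.004),('inL',(145,113),.022),('boxcornL',(133,148),.072),('colL',(152,235),.103),('colR',(334,235),.103),('flatL',(185,482),.120),('flatR',(302,482),.120),('earL',(160,27),.004),('earR',(298,22),.004)]:print(n,f(p,z).round(1))
g=cv2.GaussianBlur(cv2.cvtColor(im,cv2.COLOR_BGR2GRAY),(3,3),0).astype(float)
for y in range(168,258,8):
    s=np.diff(g[y,212:242]);i=np.argsort(-abs(s))[:3];print(y,[(212.5+k,round(s[k]),f(((212.5+k-150)*1.85,(y-80)*1.85),.072)[:2].round(1).tolist(),f(((212.5+k-150)*1.85,(y-80)*1.85),.022)[:2].round(1).tolist()) for k in i])
E
```

```text
outL [ 67.6 -40.3  79.6]
outR [71.  33.1 79.6]
hole [81.6 -4.  97.6]
inL [ 61.6 -32.4  79.6]
boxcornL [ 57.2 -28.   29.6]
colL [ 42.6 -19.1  -1.4]
colR [42.6 21.6 -1.4]
flatL [-10.1 -11.7 -18.4]
flatR [-10.   14.5 -18.4]
earL [ 90.2 -28.4  97.6]
earR [91.9 21.2 97.6]
168 [(np.float64(217.5), 22, [53.3, -30.4], [44.2, -40.4]), (np.float64(219.5), -20, [53.3, -29.4], [44.2, -39.1]), (np.float64(220.5), -18, [53.3, -28.9], [44.2, -38.5])]
176 [(np.float64(233.5), -14, [49.2, -22.6], [38.9, -30.2]), (np.float64(234.5), -14, [49.2, -22.1], [38.9, -29.5]), (np.float64(220.5), -11, [49.2, -29.1], [38.9, -38.8])]
184 [(np.float64(231.5), -20, [45.1, -23.8], [33.5, -31.7]), (np.float64(230.5), -19, [45.1, -24.3], [33.5, -32.4]), (np.float64(221.5), -12, [45.1, -28.8], [33.5, -38.4])]
192 [(np.float64(222.5), -12, [41.0, -28.6], [28.0, -38.1]), (np.float64(228.5), 10, [41.0, -25.5], [28.0, -34.0]), (np.float64(221.5), -9, [41.0, -29.1], [28.0, -38.7])]
200 [(np.float64(223.5), -12, [36.7, -28.3], [22.4, -37.7]), (np.float64(222.5), -11, [36.7, -28.8], [22.4, -38.4]), (np.float64(220.5), 9, [36
[... 510 characters left out ...]
 -24.3], [5.1, -32.4])]
232 [(np.float64(231.5), 10, [19.1, -25.0], [-0.9, -33.4]), (np.float64(232.5), 8, [19.1, -24.5], [-0.9, -32.7]), (np.float64(226.5), -7, [19.1, -27.7], [-0.9, -36.9])]
240 [(np.float64(232.5), 10, [14.5, -24.7], [-7.0, -33.0]), (np.float64(227.5), -8, [14.5, -27.4], [-7.0, -36.5]), (np.float64(231.5), 8, [14.5, -25.3], [-7.0, -33.7])]
248 [(np.float64(232.5), 11, [9.8, -24.9], [-13.2, -33.3]), (np.float64(228.5), -9, [9.8, -27.1], [-13.2, -36.1]), (np.float64(233.5), 9, [9.8, -24.4], [-13.2, -32.6])]
256 [(np.float64(233.5), 11, [5.1, -24.6], [-19.5, -32.8]), (np.float64(232.5), 10, [5.1, -25.2], [-19.5, -33.6]), (np.float64(229.5), -9, [5.1, -26.8], [-19.5, -35.7])]
```

```bash
python3 -m inch '[[[3.5,0.2,-0.15,0,0],[3.5,0.2,-0.15,0.8,0],[3.5,0.2,-0.15,1.4,0],[3.5,0.2,-0.15,1.8,0],[3.5,0.2,-0.15,2.1,0],[3.5,0.2,-0.15,2.4,0],[3.5,0.2,-0.15,2.6,0],[3.5,0.2,-0.15,2.6,0]]]'

```

```text
clock: 8.6
ee_pos: [0.5357, -0.2428, 0.0743]
eef_rot: [-3.142, -0.001, 2.629]
force: [-0.3, -0.3, -8.7]
gripper_width: 0.0426
finger_force: 64.2
```

```bash
python3 -m inch '[[[3.5,0,0,0.3,0],[3.5,0,0,0.5,0],[3.5,0,0,0.7,0],[3.5,0,0,0.85,0],[3.5,0,0,0.85,0],[3.5,0,0,0.85,0]]]'

```

```text
clock: 9.1
ee_pos: [0.5359, -0.2429, 0.0664]
eef_rot: [-3.142, -0.0, 2.629]
force: [-0.1, 1.5, -7.2]
gripper_width: 0.0428
finger_force: 64.2
```

```bash
python3 -m inch '[[[3.5,0,0,0.1,0],[3.5,0,0,0.15,0],[3.5,0,0,0.15,0],[5,0,0,0.15,0],[6.5,0,0,0,0],[7,0,0,0,0],[7,0,0,0,0],[7,0,0,0,0],[7,0,0,0,0],[7,0,0,0,0]]]'
python3 - <<'E'
from h import *
w=wcam();pickle.dump(w,open('w6.pkl','wb'));im,c,o=w
print(o['ee_pos'],o['q'].round(2));T=Ro.from_euler('xyz',o['eef_rot'])
g=cv2.GaussianBlur(cv2.cvtColor(im,cv2.COLOR_BGR2GRAY),(3,3),0).astype(float)
f=lambda p,z:(T.inv().apply(onz(c,p,z)-o['ee_pos'])*1000)[:2].round(1).tolist()
for y in range(168,258,12):
    s=np.diff(g[y,205:245]);i=np.argsort(-abs(s))[:5];i.sort();print(y,[(205.5+k,round(s[k]),f((205.5+k,y),.036),f((205.5+k,y),.022)) for k in i])
E
```

```text
clock: 9.93
ee_pos: [0.5361, -0.2429, 0.0666]
eef_rot: [3.142, 0.0, 2.629]
force: [0.3, -0.1, 0.3]
gripper_width: 0.0701
finger_force: 0.0
[ 0.5361017  -0.24294573  0.06656011] [-0.43  0.3  -0.23  1.04  0.    0.09]
168 [(np.float64(207.5), 25, [53.1, -35.6], [50.6, -38.8]), (np.float64(208.5), 36, [53.1, -35.1], [50.6, -38.3]), (np.float64(209.5), 21, [53.1, -34.6], [50.6, -37.7]), (np.float64(218.5), -25, [53.1, -30.1], [50.6, -32.8]), (np.float64(219.5), -29, [53.1, -29.6], [50.6, -32.3])]
180 [(np.float64(209.5), 14, [47.0, -35.0], [44.0, -38.2]), (np.float64(210.5), 14, [47.0, -34.5], [44.0, -37.6]), (np.float64(220.5), -20, [47.0, -29.4], [44.0, -32.1]), (np.float64(221.5), -14, [47.0, -28.9], [44.0, -31.6]), (np.float64(231.5), -19, [47.0, -23.9], [44.0, -26.1])]
192 [(np.float64(210.5), 11, [40.8, -34.9], [37.1, -38.1]), (np.float64(211.5), 16, [40.8, -34.4], [37.1, -37.5]), (np.float64(212.5), 10, [40.8, -33.9], [37.1, -37.0]), (np.float64(221.5), -16, [40.8, -29.3], [37.1, -32.0]), (np.float64(222.5), -16, [40.8, -28.8], [37.1, -31.4])]
204 [(np.float64(212.5), 13, [34.4, -3
[... 655 characters left out ...]
.5), -16, [21.1, -28.3], [15.7, -30.9]), (np.float64(226.5), -14, [21.1, -27.7], [15.7, -30.3]), (np.float64(231.5), 9, [21.1, -25.1], [15.7, -27.4])]
240 [(np.float64(217.5), 12, [14.1, -33.0], [8.1, -36.0]), (np.float64(226.5), -17, [14.1, -28.1], [8.1, -30.7]), (np.float64(227.5), -20, [14.1, -27.6], [8.1, -30.1]), (np.float64(231.5), 14, [14.1, -25.4], [8.1, -27.8]), (np.float64(232.5), 12, [14.1, -24.9], [8.1, -27.2])]
252 [(np.float64(227.5), -14, [7.1, -27.9], [0.4, -30.5]), (np.float64(228.5), -23, [7.1, -27.4], [0.4, -29.9]), (np.float64(229.5), -16, [7.1, -26.9], [0.4, -29.3]), (np.float64(231.5), 14, [7.1, -25.8], [0.4, -28.1]), (np.float64(232.5), 15, [7.1, -25.2], [0.4, -27.6])]
```

```bash
python3 -m inch '[[[7,0,0,-3,0],[7,0,0,-6.5,0],[7,0,0,-10,0],[7,0,0,-10,-2],[7,0,0,-10,-18],[7,0,0,-10,-18],[7,0,0,-10,-18],[7,0,0,-10,-18],[7,0,0,-10,-18],[7,0,0,-10,-18],[7,0,0,-10,-18],[7,0,0,-10,-18],[7,0,0,-10,-18],[7,0,0,-10,-18],[7,0,0,-10,-18],[7,0,0,-10,-18],[7,0,0,-10,-18],[7,0,0,-10,-18],[7,0,0,-10,-18]]]' && python3 -m inch '[[[7,0,0,0,-18],[7,0,0,0,-18],[7,0,0,0,-18],[7,0,0,0,-18],[7,0,0,0,-18],[7,0,0,0,-18],[7,0,0,0,-18],[7,0,0,0,-18],[7,0,0,0,-18],[7,0,0,0,-18],[7,0,0,0,-18],[7,0,0,0,-18],[7,0,0,0,-18],[7,0,0,0,-18],[7,0,0,0,-18]]]'
python3 - <<'E'
from h import *
w=wcam();pickle.dump(w,open('w7.pkl','wb'));print(w[2]['ee_pos'],w[2]['eef_rot'][2])
cv2.imwrite('pics/w7.png',cv2.resize(w[0][100:370,130:430],None,fx=2.2,fy=2.2,interpolation=cv2.INTER_CUBIC))
go((.537,-.243,.0665),5.771)
E
```

```text
clock: 11.57
ee_pos: [0.536, -0.2429, 0.1665]
eef_rot: [3.142, -0.0, -2.085]
force: [0.3, 0.9, -0.1]
gripper_width: 0.0699
finger_force: 0.0
clock: 12.82
ee_pos: [0.536, -0.2429, 0.1665]
eef_rot: [3.142, 0.0, -0.516]
force: [-0.6, 0.4, -0.2]
gripper_width: 0.0703
finger_force: 0.0
[ 0.53599195 -0.24291072  0.16646973] -0.51557843491659
dx,dy,dz cm [ 0.09 -0.04 10.  ] roll -0.04 q6 [-0.426  0.257 -0.062  1.252 -0.    -3.052] rows 2.4
```

View pics/w7.png

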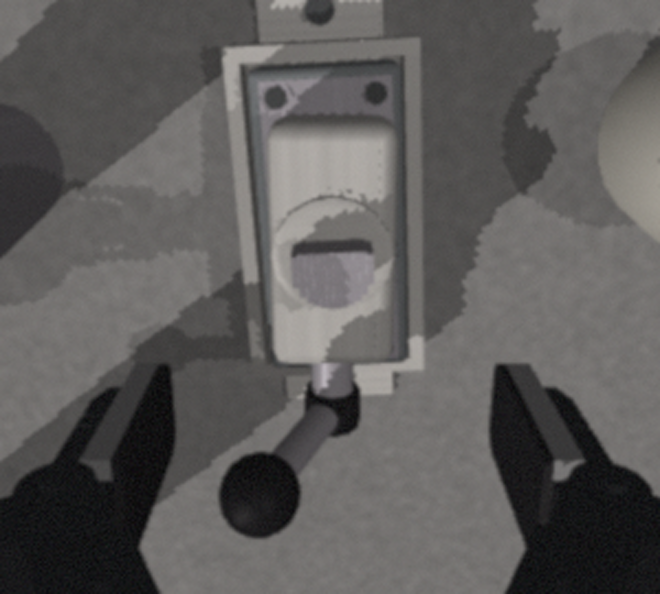

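The view shows the box seated in the cradle with the spindle flat facing up, edge at crop (292–373, 252). The screw and lever are at the bottom and the ball is at (260,495).

```bash
python3 - <<'E'
from h import *
im,c,o=pickle.load(open('w7.pkl','rb'));T=Ro.from_euler('xyz',o['eef_rot'])
f=lambda p,z:(T.inv().apply(onz(c,np.array(p)/2.2+[130,100],z)-o['ee_pos'])*1000)[:2].round(1)
for n,p,z in [('flatL',(292,253),.084),('flatR',(373,251),.084),('back',(333,308),.084),('c1',(270,125),.067),('c2',(393,125),.067),('c3',(389,360),.067),('c4',(273,362),.067),('b1',(243,65),.036),('b2',(407,57),.036)]:print(n,f(p,z))
E
```

```text
flatL [  7.6 -13.4]
flatR [ 8.2 12.2]
back [-11.4  -0.4]
c1 [ 45.5 -20.9]
c2 [45.5 19. ]
c3 [-39.1  19.9]
c4 [-39.9 -22.1]
b1 [ 62.4 -32.7]
b2 [65.2 26. ]
```

```bash
python3 -m inch '[[[7,0.2,-0.05,3,0],[7,0.2,-0.05,6,0],[7,0.2,-0.05,8.5,0],[7,0.2,-0.05,10,0],[7,0.2,-0.05,10,0],[5.5,0.2,-0.05,10,0],[5,0.2,-0.05,10,0],[4,0.2,-0.05,10,0],[3.5,0.2,-0.05,10,0],[3.5,0.2,-0.05,10,0],[3.5,0.2,-0.05,10,0],[3.5,0.2,-0.05,10,0]]]' && python3 -m inch '[[[3.5,0,0,0,1],[3.5,0,0,0,2],[3.5,0,0,0,3],[3.5,0,0,0,4],[3.5,0,0,0,5],[3.5,0,0,0,6],[3.5,0,0,0,6],[3.5,0,0,0,6]]]'
```

```text
clock: 13.87
ee_pos: [0.5388, -0.2443, 0.0685]
eef_rot: [3.141, -0.003, -0.513]
force: [-2.2, -1.6, 6.2]
gripper_width: 0.0428
finger_force: 61.8
clock: 14.53
ee_pos: [0.5391, -0.2438, 0.0685]
eef_rot: [-3.139, -0.002, -1.037]
force: [-1.7, 0.2, 5.9]
gripper_width: 0.043
finger_force: 61.7
```

```bash
python3 -m inch '[[[3.5,0,0,0,1],[3.5,0,0,0,2],[3.5,0,0,0,3],[3.5,0,0,0,4],[3.5,0,0,0,5],[3.5,0,0,0,6],[3.5,0,0,0,7],[3.5,0,0,0,8],[3.5,0,0,0,9],[3.5,0,0,0,10],[3.5,0,0,0,11],[3.5,0,0,0,12],[3.5,0,0,0,13],[3.5,0,0,0,14],[3.5,0,0,0,14.7],[3.5,0,0,0,14.7],[3.5,0,0,0,14.7]]]' && python3 -m inch '[[[3.5,0,0,0,1],[3.5,0,0,0,2],[3.5,0,0,0,3],[3.5,0,0,0,4],[3.5,0,0,0,5],[3.5,0,0,0,6],[3.5,0,0,0,7],[3.5,0,0,0,8],[3.5,0,0,0,9],[3.5,0,0,0,10],[3.5,0,0,0,11],[3.5,0,0,0,12],[3.5,0,0,0,13],[3.5,0,0,0,14],[3.5,0,0,0,14.7],[3.5,0,0,0,14.7],[3.5,0,0,0,14.7]]]'
```

```text
clock: 15.95
ee_pos: [0.54, -0.2439, 0.0685]
eef_rot: [-3.137, 0.002, -2.317]
force: [2.9, 0.4, 6.3]
gripper_width: 0.0426
finger_force: 61.7
clock: 17.37
ee_pos: [0.5399, -0.2447, 0.0685]
eef_rot: [-3.141, 0.005, 2.683]
force: [4.0, -3.1, 4.7]
gripper_width: 0.0427
finger_force: 61.7
```

```bash
python3 -m inch '[[[5,0,0,0,0],[6,0,0,0,0],[7,0,0,0,0],[7,0,0,-3,0],[7,0,0,-6.5,0],[7,0,0,-10,0],[7,-1,0,-13,0],[7,-3,0,-13,18],[7,-3,0,-13,18],[7,-3,0,-13,18],[7,-3,0,-13,18],[7,-3,0,-13,18],[7,-3,0,-13,18],[7,-3,0,-13,18],[7,-3,0,-13,18],[7,-3,0,-13,18],[7,-3,0,-13,18],[7,-3,0,-13,18],[7,-3,0,-13,18],[7,-3,0,-13,18]]]' && python3 -m inch '[[[7,0,0,0,0.6],[7,0,0,0,0.6],[7,0,0,0,0.6]]]'
python3 - <<'E'
from h import *
w=wcam();pickle.dump(w,open('w8.pkl','wb'));print(w[2]['ee_pos'],w[2]['eef_rot'],w[2]['q'].round(2))
cv2.imwrite('pics/w8.png',cv2.resize(w[0][60:360,120:480],None,fx=2.2,fy=2,interpolation=cv2.INTER_CUBIC))
E
```

```text
clock: 19.03
ee_pos: [0.5644, -0.2565, 0.1959]
eef_rot: [-3.14, -0.0, 1.105]
force: [1.2, -0.4, 0.0]
gripper_width: 0.0701
finger_force: 0.0
clock: 19.28
ee_pos: [0.5646, -0.2566, 0.1961]
eef_rot: [-3.14, -0.0, 1.06]
force: [0.5, -0.1, 0.5]
gripper_width: 0.07
finger_force: 0.0
[ 0.56456052 -0.25658937  0.196055  ] [-3.14047526e+00 -3.86483307e-05  1.06017012e+00] [-0.43  0.31  0.08  1.34  0.    1.65]
```

View pics/w8.png

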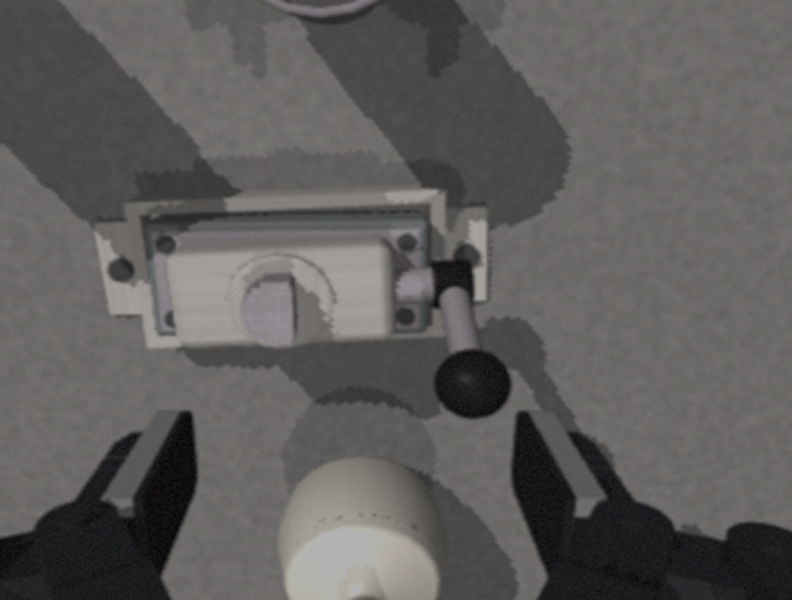

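The view shows the flat facing right toward the screw and lever, with the flat's edge at crop (295,275–345). The collar spans (172–390, 238–340), the ball is at (472,383), the hub is at (452,284), and the box is seated in the cradle.

```bash
python3 - <<'E'
from h import *
im,c,o=pickle.load(open('w8.pkl','rb'));T=Ro.from_euler('xyz',o['eef_rot'])
F=lambda p:np.array(p)/[2.2,2.0]+[120,60]
W=lambda p,z:onz(c,F(p),z)
yaw=lambda a,b:np.arctan2(*(b-a)[1::-1])
print('collar top',yaw(W((180,238),.067),W((380,235),.067)),'bot',yaw(W((185,345),.067),W((380,338),.067)))
print('flat',yaw(W((295,345),.084),W((294,275),.084))-np.pi/2, 'box top edge',yaw(W((150,217),.036),W((425,214),.036)))
print('holes',yaw(W((166,245),.036),W((407,242),.036)),'cradle ears',yaw(W((121,269),.004),W((466,254),.004)),'rim',yaw(W((128,203),.022),W((444,191),.022)))
# ball
g=cv2.cvtColor(im,cv2.COLOR_BGR2GRAY)[225:275,310:360];m=(g<38).astype(np.uint8)
m=cv2.morphologyEx(m,cv2.MORPH_OPEN,np.ones((5,5)))
(x,y),r=cv2.minEnclosingCircle(max(cv2.findContours(m,0,2)[0],key=cv2.contourArea));print('ball px',x+310,y+225,r)
o_,d=ray(c,(x+310,y+225));dist=315*.013/r;print('ball by size z',(o_+d/np.linalg.norm(d)*dist))
B=onz(c,(x+310,y+225),.104);E=[W(p,.067) for p in((172,240),(390,237),(172,345),(392,339))];C=np.mean(E,0)
cy=-.463;R=Ro.from_euler('z',-cy)
print('ball',B,'collar centre',C,'sizes',np.linalg.norm(E[0]-E[1]),np.linalg.norm(E[0]-E[2]),'ball in collar',R.apply(B-C)*1000)
hub=W((452,284),.065);print('hub',R.apply(hub-C)*1000)
E
```

```text
collar top -0.49277817960692233 bot -0.46690916816441574
flat -0.5239524075258812 box top edge -0.4975325099599315
holes -0.4955543301681253 cradle ears -0.460321323235357 rim -0.46808346148034635
ball px 334.31889724731445 251.54724502563477 16.940698623657227
ball by size z [ 0.58796453 -0.29394253  0.10646019]
ball [ 0.58779428 -0.29518142  0.104     ] collar centre [ 0.54015593 -0.24000923  0.067     ] sizes 0.0816776659153665 0.046706022135083576 ball in collar [ 67.2646095  -28.08655712  37.        ]
hub [65.82305919 -0.27525571 -2.        ]
```

```bash
python3 -m inch '[[[3,-2.5,2,0,0],[0,-5.6,3.9,0,0],[0,-5.6,3.9,0,0],[0,-5.6,3.9,0,0],[0,-5.6,3.9,0,0],[0,-5.6,3.9,0,0],[0,-5.6,3.9,3,0],[0,-5.6,3.9,6,0],[0,-5.6,3.9,8.5,0],[0,-5.6,3.9,9.7,0],[0,-5.6,3.9,9.7,0]]]' && python3 -m inch '[[[0,0.8,0,0,0],[0,1.4,0,0,0],[0,2,0,0,0],[0,2.5,0,0,0],[0,3,0,0,0],[0,3.5,0,0,0],[0,4,0,0,0],[0,4.5,0,0,0],[0,5,0,0,0],[0,5,0,0,0]]]'
python3 - <<'E'
from h import *
print(env.get_obs()['force'])
E
```

```text
clock: 20.25
ee_pos: [0.5698, -0.3228, 0.0964]
eef_rot: [-3.136, -0.0, 1.06]
force: [0.2, 0.1, 0.2]
gripper_width: 0.0001
finger_force: 0.0
clock: 21.08
ee_pos: [0.5962, -0.2798, 0.0991]
eef_rot: [-3.141, -0.001, 1.059]
force: [0.1, -0.2, 0.6]
gripper_width: -0.0002
finger_force: 0.0
[ 0.14103849 -0.19434376  0.62878494]
```

```bash
python3 -m inch '[[[0,0.6,0,0,0],[0,1.2,0,0,0],[0,1.7,0,0,0],[0,2.2,0,0,0],[0,2.6,0,0,0],[0,2.6,0,0,0]]]' && python3 -m inch '[[[0,-0.6,0,-0.5,0],[0,-0.6,0,-4,0],[0,-0.6,0,-7,0],[0,-0.6,0,-10,0],[0,-0.6,0,-10,0],[0,-0.6,0,-10,0]]]'
python3 - <<'E'
from h import *
w=wcam();pickle.dump(w,open('w9.pkl','wb'));im,c,o=w;print(o['ee_pos'])
# expected ball pixel per lever angle
C=np.array([.540,-.242,.006]);u=np.array([.89,-.456,0]);n=np.array([.456,.89,0])
for t in (-.5,0,.3,.5,.7,.9,1.1): print(t,proj(c,C+u*.067+n*.058*np.sin(t)+[0,0,.047+.058*np.cos(t)])[0].round())
g=cv2.cvtColor(im,cv2.COLOR_BGR2GRAY);m=(g<45).astype(np.uint8);m=cv2.morphologyEx(m,cv2.MORPH_OPEN,np.ones((7,7)))
for k in cv2.findContours(m,0,2)[0]:
    if cv2.contourArea(k)>200:print(cv2.contourArea(k),cv2.minEnclosingCircle(k))
E
```

```text
clock: 21.58
ee_pos: [0.6093, -0.2578, 0.0995]
eef_rot: [3.141, -0.0, 1.059]
force: [-1.5, -2.9, -0.1]
gripper_width: -0.0003
finger_force: 1.2
clock: 22.08
ee_pos: [0.6071, -0.2642, 0.2026]
eef_rot: [3.136, -0.002, 1.058]
force: [-0.5, 0.0, -1.5]
gripper_width: 0.0
finger_force: 0.0
[ 0.60706624 -0.26420157  0.20258942]
-0.5 [280. 267.]
0 [279. 238.]
0.3 [278. 215.]
0.5 [277. 200.]
0.7 [277. 185.]
0.9 [276. 172.]
1.1 [276. 162.]
39490.5 ((280.5, 417.0), 262.5077209472656)
848.0 ((272.1956481933594, 181.5), 17.503679275512695)
```

```bash
python3 -m inch '[[[0,4.2,-0.2,0,0],[0,4.2,-0.2,2,0],[0,4.2,-0.2,5,0],[0,4.2,-0.2,7,0],[0,4.2,-0.2,8,0],[0,4.2,-0.2,8.6,0],[0,4.2,-0.2,9.2,0],[0,4.2,-0.2,9.8,0],[0,4.2,-0.2,10.3,0],[0,4.2,-0.2,10.3,0]]]' && python3 -m inch '[[[0,0,0,0.2,0],[0,0,0,0.4,0],[0,0,0,0.6,0],[0,0,0,0.6,0]]]'
```

```text
clock: 22.97
ee_pos: [0.629, -0.2244, 0.0973]
eef_rot: [3.135, -0.008, 1.061]
force: [11.0, 4.8, 5.6]
gripper_width: -0.0
finger_force: 4.6
clock: 23.3
ee_pos: [0.6262, -0.2246, 0.0902]
eef_rot: [3.14, -0.004, 1.06]
force: [3.2, 4.2, 3.2]
gripper_width: -0.0002
finger_force: 3.2
```

```bash
python3 -m inch '[[[0,0,0,0.2,0],[0,0,0,0.2,0],[0,0,0,-4,0],[0,0,0,-8,0],[0,-2,0,-11,0],[0,-4.5,0,-11,0],[0,-4.5,0,-11,0],[0,-4.5,0,-11,0]]]'
python3 - <<'E'
from h import *
w=wcam();pickle.dump(w,open('w10.pkl','wb'));im,c,o=w;print(o['ee_pos'])
C=np.array([.540,-.242,.006]);u=np.array([.89,-.456,0]);n=np.array([.456,.89,0])
for t in (.7,.9,1.1,1.2,1.3,1.38,1.45): print(t,proj(c,C+u*.067+n*.058*np.sin(t)+[0,0,.047+.058*np.cos(t)])[0].round(1))
g=cv2.cvtColor(im,cv2.COLOR_BGR2GRAY);m=(g<45).astype(np.uint8);m=cv2.morphologyEx(m,cv2.MORPH_OPEN,np.ones((7,7)))
for k in cv2.findContours(m,0,2)[0]:
    if cv2.contourArea(k)>200:
        (x,y),r=cv2.minEnclosingCircle(k);print(cv2.contourArea(k),x,y,r)
        if r<40:
            B=onz(c,(x,y),.062);print('ball at z .062: n,u',(B-C)@n,(B-C)@u)
t=env.get_calibration('scene')
E
```

```text
clock: 23.97
ee_pos: [0.6017, -0.266, 0.1995]
eef_rot: [-3.14, -0.001, 1.056]
force: [-0.0, 0.8, -0.8]
gripper_width: -0.0002
finger_force: 0.0
[ 0.60171381 -0.26602238  0.19951909]
0.7 [282.7 180.2]
0.9 [282.3 167.3]
1.1 [281.9 157.1]
1.2 [281.8 153.1]
1.3 [281.7 149.9]
1.38 [281.7 147.9]
1.45 [281.6 146.6]
39498.5 281.0 417.5 263.0043640136719
223.5 281.0 232.0 10.63024616241455
ball at z .062: n,u -0.01772407233218591 0.06349420513077862
643.5 292.4612731933594 168.55694580078125 15.116476058959961
ball at z .062: n,u 0.0392333857247152 0.0754157562429898
```

```bash
python3 - <<'E'
from h import *
from scipy.optimize import least_squares
im,c,o=pickle.load(open('w10.pkl','rb'))
C=np.array([.539,-.243,.006])
def ball(s,c=c):
    f,t=s;u=np.array([np.cos(f),np.sin(f),0]);n=np.array([-u[1],u[0],0]);return proj(c,C+u*.067+n*.058*np.sin(t)+[0,0,.047+.058*np.cos(t)])[0]
for x0 in((-.48,.8),(-.7,1.4)):
    r=least_squares(lambda s:ball(s)-[292.46,168.56],x0);print('collar yaw,lever',r.x,r.cost)
f=r.x[0];u=np.array([np.cos(f),np.sin(f),0]);print('hub exp',proj(c,C+u*.067+[0,0,.055])[0], 'centre px',proj(c,C+[0,0,.061])[0])
g=cv2.cvtColor(im,cv2.COLOR_BGR2GRAY);s=cv2.createLineSegmentDetector(0).detect(g)[0][:,0]
u=np.array([.89,-.456]);n=np.array([.456,.89])
for l in s:
    for z in(.067,.036,.084):
        A,B=onz(c,l[:2],z)[:2],onz(c,l[2:],z)[:2];d=B-A;L=np.linalg.norm(d)
        M=(A+B)/2-C[:2]
        if L>(.018 if z==.084 else .03) and abs(M@n)<.035 and abs(M@u)<.07:
            a=(np.arctan2(d[1],d[0])+.475+np.pi/2)%np.pi-np.pi/2-.475
            print(z,'L',round(L*1000),'yaw',round(a,3),'u,n mm',(M@u*1000).round(),(M@n*1000).round())
E
```

```text
collar yaw,lever [-0.64926783  1.2429451 ] 4.0389678347315804e-28
collar yaw,lever [-0.64926783  1.2429451 ] 8.077935669463161e-27
hub exp [283.06820433 226.66777002] centre px [206.82086242 219.32555144]
0.067 L 38 yaw 1.041 u,n mm 62.0 16.0
0.036 L 42 yaw 1.041 u,n mm 61.0 8.0
0.084 L 35 yaw 1.041 u,n mm 62.0 21.0
0.067 L 37 yaw 0.902 u,n mm -43.0 9.0
0.036 L 41 yaw 0.902 u,n mm -57.0 -0.0
0.084 L 34 yaw 0.902 u,n mm -36.0 15.0
0.036 L 32 yaw -2.044 u,n mm -9.0 -20.0
0.084 L 27 yaw -2.044 u,n mm 4.0 -2.0
0.084 L 20 yaw -1.428 u,n mm 11.0 7.0
0.036 L 109 yaw -0.443 u,n mm 5.0 33.0
0.084 L 22 yaw -2.023 u,n mm 7.0 -1.0
0.067 L 101 yaw -0.526 u,n mm 5.0 26.0
0.036 L 113 yaw -0.526 u,n mm -3.0 19.0
0.084 L 94 yaw -0.526 u,n mm 9.0 30.0
0.067 L 46 yaw -0.589 u,n mm 11.0 -26.0
0.084 L 43 yaw -0.589 u,n mm 15.0 -19.0
0.067 L 36 yaw -0.768 u,n mm -29.0 -17.0
0.036 L 40 yaw -0.768 u,n mm -40.0 -30.0
0.084 L 34 yaw -0.768 u,n mm -22.0 -10.0
0.036 L 32 yaw -2.03 u,n mm -62.0 -15.0
0.084 L 26 yaw -2.03 u,n mm -40.0 2.0
0.084 L 24 yaw 1.084 u,n mm 58.0 23.0
0.067 L 34 yaw -2.028 u,n mm -62.0 15.0
0.084 L 32 yaw -2.028 u,n mm -53.0 20.0
0.067 L 35 yaw 0.883 u,n mm 38.0 -10.0
0.036 L 39 yaw 0.883 u,n mm 34.0 -22.0
0.084 L 32 yaw 0.883 u,n mm 40.0 -4.0
0.067 L 51 yaw -0.467 u,n mm 18.0 28.0
0.036 L 57 yaw -0.467 u,n mm 12.0 21.0
0.084 L 47 yaw -0.467 u,n mm 21.0 32.0
0.036 L 33 yaw -0.728 u,n mm 26.0 11.0
0.084 L 27 yaw -0.728 u,n mm 33.0 24.0
```

```bash
python3 -m inch '[[[7,-3,-6,0,-8],[7,-3,-6,0,-16.3],[7,-3,-6,0,-16.3],[7,-3,-6,0,-16.3],[7,-3,-6,0,-16.3],[7,-3,-6,0,-16.3],[7,-3,-6,0,-16.3],[7,-3,-6,0,-16.3],[7,-3,-6,0,-16.3],[7,-3,-6,0,-16.3],[7,-3,-6,0,-16.3],[7,-3,-6,0,-16.3],[7,-3,-6,0,-16.3],[7,-3,-6,0,-16.3],[7,-3,-6,0,-16.3]]]'
python3 - <<'E'
from h import *
go((.5395,-.2440,.0685),2.48)
w=wcam();pickle.dump(w,open('w11.pkl','wb'));im,c,o=w;C=np.array([.539,-.243])
g=cv2.cvtColor(im,cv2.COLOR_BGR2GRAY);s=cv2.createLineSegmentDetector(0).detect(g)[0][:,0]
u=np.array([.89,-.456]);n=np.array([.456,.89])
for l in s:
    for z in(.067,.036,.084):
        A,B=onz(c,l[:2],z)[:2],onz(c,l[2:],z)[:2];d=B-A;L=np.linalg.norm(d);M=(A+B)/2-C
        if L>(.018 if z==.084 else .03) and abs(M@n)<.04 and abs(M@u)<.07:
            a=(np.arctan2(d[1],d[0])+.475+np.pi/4)%(np.pi/2)-np.pi/4-.475
            print(z,'L',round(L*1000),'yaw90',round(a,3),'u,n mm',(M@u*1000).round(),(M@n*1000).round())
E
```

```text
clock: 25.27
ee_pos: [0.5354, -0.2615, 0.1996]
eef_rot: [-3.142, -0.002, 2.48]
force: [-0.3, -0.1, -0.9]
gripper_width: 0.0706
finger_force: 0.0
dx,dy,dz cm [ 0.73  1.63 13.11] roll -0.0 q6 [-0.454  0.265  0.021  1.328  0.     0.207] rows 3.2
0.067 L 79 yaw90 -0.463 u,n mm 7.0 32.0
0.036 L 88 yaw90 -0.463 u,n mm 17.0 36.0
0.084 L 74 yaw90 -0.463 u,n mm 2.0 30.0
0.067 L 115 yaw90 -0.444 u,n mm -12.0 -31.0
0.036 L 129 yaw90 -0.444 u,n mm -4.0 -34.0
0.084 L 108 yaw90 -0.444 u,n mm -16.0 -29.0
0.067 L 73 yaw90 -0.465 u,n mm 4.0 27.0
0.036 L 82 yaw90 -0.465 u,n mm 14.0 31.0
0.084 L 68 yaw90 -0.465 u,n mm -1.0 25.0
0.067 L 80 yaw90 -0.471 u,n mm -26.0 -28.0
0.036 L 90 yaw90 -0.471 u,n mm -20.0 -31.0
0.084 L 75 yaw90 -0.471 u,n mm -29.0 -26.0
0.067 L 44 yaw90 -0.502 u,n mm -65.0 -4.0
0.036 L 49 yaw90 -0.502 u,n mm -64.0 -4.0
0.084 L 41 yaw90 -0.502 u,n mm -66.0 -4.0
0.067 L 79 yaw90 -0.621 u,n mm 1.0 20.0
0.036 L 89 yaw90 -0.621 u,n mm 11.0 22.0
0.084 L 74 yaw90 -0.621 u,n mm -4.0 18.0
0.084 L 20 yaw90 -0.047 u,n mm -15.0 -11.0
0.067 L 59 yaw90 -0.708 u,n mm -17.0 -20.0
0.036 L 66 yaw90 -0.708 u,n mm -11.0 -22.0
0.084 L 55 yaw90 -0.708 u,n mm -21.0 -19.0
0.067 L 42 yaw90 -0.682 u,n mm 38.0 -8.0
0.036 L 47 yaw90 -0.682 u,n mm 52.0 -8.0
0.084 L 39 yaw90 -0.682 u,n mm 31.0 -7.0
0.067 L 43 yaw90 -0.486 u,n mm -61.0 -3.0
0.036 L 48 yaw90 -0.486 u,n mm -59.0 -3.0
0.084 L 40 yaw90 -0.486 u,n mm -62.0 -3.0
0.067 L 33 yaw90 -0.47 u,n mm -55.0 32.0
0.036 L 37 yaw90 -0.47 u,n mm -53.0 36.0
0.084 L 31 yaw90 -0.47 u,n mm -56.0 29.0
0.067 L 32 yaw90 -0.654 u,n mm -44.0 7.0
0.036 L 36 yaw90 -0.654 u,n mm -41.0 8.0
0.084 L 30 yaw90 -0.654 u,n mm -46.0 6.0
0.067 L 34 yaw90 -0.775 u,n mm 69.0 10.0
0.084 L 32 yaw90 -0.775 u,n mm 59.0 9.0
0.067 L 31 yaw90 -0.741 u,n mm 61.0 12.0
0.084 L 29 yaw90 -0.741 u,n mm 52.0 11.0
0.084 L 23 yaw90 -0.458 u,n mm -55.0 25.0
0.084 L 18 yaw90 -0.459 u,n mm -54.0 23.0
```

```bash
python3 -m inch '[[[7,0.9,1.65,3,0],[7,0.9,1.65,6,0],[7,0.9,1.65,9,0],[7,0.9,1.65,11.5,0],[7,0.9,1.65,13.1,0],[7,0.9,1.65,13.1,0],[5.5,0.9,1.65,13.1,0],[5,0.9,1.65,13.1,0],[4,0.9,1.65,13.1,0],[3.5,0.9,1.65,13.1,0],[3.5,0.9,1.65,13.1,0],[3.5,0.9,1.65,13.1,0],[3.5,0.9,1.65,13.1,-0.7],[3.5,0.9,1.65,13.1,-1.4],[3.5,0.9,1.65,13.1,-2.1],[3.5,0.9,1.65,13.1,-2.1],[3.5,0.9,1.65,13.1,-2.1]]]' && python3 -m inch '[[[5,0,0,0,0],[6,0,0,0,0],[7,0,0,0,0],[7,0,0,-3,0],[7,0,0,-6.5,0],[7,0,0,-10,0],[7,0,0,-13,0],[7,0,0,-13,0],[7,0,0,-13,0]]]'
python3 - <<'E'
from h import *
w=wcam();pickle.dump(w,open('w12.pkl','wb'));im,c,o=w;C=np.array([.539,-.243])
g=cv2.cvtColor(im,cv2.COLOR_BGR2GRAY);s=cv2.createLineSegmentDetector(0).detect(g)[0][:,0]
u=np.array([.89,-.456]);n=np.array([.456,.89])
for l in s:
        A,B=onz(c,l[:2],.067)[:2],onz(c,l[2:],.067)[:2];d=B-A;L=np.linalg.norm(d);M=(A+B)/2-C
        if L>.03 and abs(M@n)<.035 and abs(M@u)<.07:
            a=(np.arctan2(d[1],d[0])+.475+np.pi/4)%(np.pi/2)-np.pi/4-.475
            print('L',round(L*1000),'yaw90',round(a,3),'u,n mm',(M@u*1000).round(),(M@n*1000).round())
E
```

```text
clock: 26.73
ee_pos: [0.5393, -0.2445, 0.0717]
eef_rot: [-3.141, 0.003, 2.663]
force: [-3.1, -2.4, 6.3]
gripper_width: 0.0424
finger_force: 62.0
clock: 27.48
ee_pos: [0.5398, -0.2438, 0.2018]
eef_rot: [3.141, 0.005, 2.664]
force: [-0.4, 0.1, -0.9]
gripper_width: 0.07
finger_force: 0.0
L 116 yaw90 -0.463 u,n mm -13.0 -31.0
L 79 yaw90 -0.462 u,n mm 6.0 33.0
L 50 yaw90 -0.497 u,n mm -66.0 -1.0
L 82 yaw90 -0.49 u,n mm -1.0 -20.0
L 75 yaw90 -0.455 u,n mm 4.0 28.0
L 83 yaw90 -0.477 u,n mm -3.0 22.0
L 43 yaw90 -0.456 u,n mm -61.0 -2.0
L 98 yaw90 -0.459 u,n mm -9.0 -26.0
L 40 yaw90 -0.479 u,n mm 40.0 2.0
L 32 yaw90 -0.57 u,n mm 66.0 26.0
L 37 yaw90 -0.481 u,n mm -44.0 -0.0
L 33 yaw90 -0.468 u,n mm -56.0 32.0
L 31 yaw90 -0.514 u,n mm 57.0 27.0
L 30 yaw90 -0.454 u,n mm -52.0 27.0
```

```bash
python3 -m inch '[[[3,-3,2.5,0,0],[0,-6.7,5.4,0,0],[0,-6.7,5.4,0,0],[0,-6.7,5.4,0,0],[0,-6.7,5.4,0,0],[0,-6.7,5.4,3,0],[0,-6.7,5.4,6,0],[0,-6.7,5.4,8,0],[0,-6.7,5.4,9,0],[0,-6.7,5.45,9.5,0],[0,-6.7,5.5,10,0],[0,-6.7,5.5,10,0]]]' && python3 -m inch '[[[0,0,0.02,0.2,0],[0,0,0.05,0.4,0],[0,0,0.08,0.6,0],[0,0,0.1,0.8,0],[0,0,0.1,0.8,0]]]' && python3 -m inch '[[[0,0,0.02,0.15,0],[0,0,0.05,0.3,0],[0,0,0.05,0.3,0]]]'
```

```text
clock: 28.53
ee_pos: [0.6231, -0.2257, 0.0999]
eef_rot: [3.141, 0.001, 2.664]
force: [0.7, 0.2, 0.3]
gripper_width: -0.0001
finger_force: 0.0
clock: 28.95
ee_pos: [0.6242, -0.2245, 0.0916]
eef_rot: [3.141, 0.001, 2.664]
force: [0.4, -0.5, 0.9]
gripper_width: -0.0
finger_force: 0.4
clock: 29.2
ee_pos: [0.625, -0.2239, 0.0902]
eef_rot: [3.14, 0.003, 2.664]
force: [-1.1, 2.0, 9.9]
gripper_width: 0.0002
finger_force: 4.4
```

```bash
python3 -m inch '[[[0,0,0,-1,0],[0,0,0,-5,0],[0,0,0,-9,0],[0,3,-3,-11,0],[0,6.7,-5.5,-11,0],[0,6.7,-5.5,-11,0],[0,6.7,-5.5,-11,0],[0,6.7,-5.5,-11,0]]]'
python3 - <<'E'
from h import *
from scipy.optimize import least_squares
w=wcam();pickle.dump(w,open('w13.pkl','wb'));im,c,o=w;C=np.array([.539,-.243,.006]);print(o['ee_pos'],o['force'])
g=cv2.cvtColor(im,cv2.COLOR_BGR2GRAY);s=cv2.createLineSegmentDetector(0).detect(g)[0][:,0]
u=np.array([.89,-.456]);n=np.array([.456,.89])
for l in s:
    A,B=onz(c,l[:2],.067)[:2],onz(c,l[2:],.067)[:2];d=B-A;L=np.linalg.norm(d);M=(A+B)/2-C[:2]
    if L>.03 and abs(M@n)<.035 and abs(M@u)<.07:
        a=(np.arctan2(d[1],d[0])+.475+np.pi/4)%(np.pi/2)-np.pi/4-.475
        print('L',round(L*1000),'yaw90',round(a,3),'u,n mm',(M@u*1000).round(),(M@n*1000).round())
def bp(f,t):
    u=np.array([np.cos(f),np.sin(f),0]);n=np.array([-u[1],u[0],0]);return proj(c,C+u*.067+n*.058*np.sin(t)+[0,0,.047+.058*np.cos(t)])[0]
m=(g<45).astype(np.uint8);m=cv2.morphologyEx(m,cv2.MORPH_OPEN,np.ones((7,7)))
for k in cv2.findContours(m,0,2)[0]:
    (x,y),r=cv2.minEnclosingCircle(k)
    if r<40: 
        R=least_squares(lambda s:bp(*s)-[x,y],(-.48,1.3));print('blob',x,y,r,cv2.contourArea(k),R.x,R.cost)
for t in(1.2,1.3,1.45):print(t,bp(-.475,t))
E
```

```text
clock: 29.87
ee_pos: [0.5391, -0.2424, 0.199]
eef_rot: [3.141, 0.001, 2.663]
force: [0.6, 0.1, -0.4]
gripper_width: -0.0002
finger_force: 0.0
[ 0.53910032 -0.24237575  0.1989729 ] [ 0.62392872  0.11786096 -0.39703583]
L 116 yaw90 -0.462 u,n mm -14.0 -31.0
L 76 yaw90 -0.458 u,n mm 4.0 33.0
L 50 yaw90 -0.496 u,n mm -66.0 -1.0
L 80 yaw90 -0.49 u,n mm -2.0 -20.0
L 75 yaw90 -0.456 u,n mm 4.0 28.0
L 40 yaw90 -0.48 u,n mm 40.0 3.0
L 102 yaw90 -0.466 u,n mm -13.0 22.0
L 39 yaw90 -0.457 u,n mm -61.0 -4.0
L 32 yaw90 -0.465 u,n mm -56.0 32.0
L 98 yaw90 -0.459 u,n mm -9.0 -26.0
L 33 yaw90 -0.485 u,n mm -45.0 2.0
blob 340.0 274.0 13.601571083068848 452.5 [-0.4741046   1.43449119] 1.454028420503369e-26
1.2 [338.77046812 281.32928323]
1.3 [339.70737122 278.20232139]
1.45 [339.88618601 273.5766943 ]
```

```bash
python3 -c "
from bench import env
print(env.close_job())"
```

```text
the job is handed in; nothing more can be done
None
```

I handed the job in at about 30 s: the release box is in the cradle and let go, the collar faces the flat within about 0.02 rad, and the lever is at about 1.43 rad by my last wrist-camera measurement. On the first push-down the lever reached about 1.24 rad and knocked the collar about 0.2 rad off, so I turned the collar back before pressing the lever to its stop; the hand-in returned no verdict, and I did not re-check the thali, glasses, sugar pot or jug afterwards.

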